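# Put the kickstand down and hold the bike upright

### The arm

A 7-joint arm with a two-finger parallel gripper is mounted at the origin on the work surface. World frame = base frame: x ahead of the robot, y to its left, z up, the work surface at z = 0. Lengths are in m, angles in rad, forces in N, time in s.
With the tool pointing down it reaches from about 0.425 to 0.825 m from the base axis. Payload 3.6 kg.
Tool frame: the origin (TCP) lies at the very end of the fingers, on their centre line; the grasp point (between the pads) lies 19 mm behind it; z points along the fingers, y is the line along which they close (so a half turn about z gives the same grasp; the last joint's range is limited). The gripper opens to 85 mm and grips with 20 to 120 N. Pads are 22 mm wide; open, the fingers measure 114 mm over their backs; the gripper's body (76 mm by 85 mm) begins 54 mm behind the grasp point. The pads swing forward as they close: fully open they stand 13 mm farther back than shut.
Start: joints at [1.256, 0.615, -0.013, 1.423, 0.008, 1.103, -0.04], TCP at [0.185, -0.623, 0.2] pointing down, gripper open.
Joint ranges: [-3.12, 3.12], [-0.3, 2.06], [-1.34, 1.32], [0.26, 2.42], [-1.36, 4.5], [0.01, 1.98], [-2.84, 2.84]. Speed limits (rad/s): [2.79, 2.79, 3.14, 3.14, 3.14, 3.14, 3.14].

### API

Orientations are given as a unit quaternion [x, y, z, w].
In Python, from cell import env gives the robot as it stands.
- The arm moves only by the tool play_rows, never from a script. Its argument "steps" is one flat list of numbers, 7 for each row, row after row: the shift along the tool's x, y, z in cm, then the turn, a rotation vector about the tool's x, y, z in degrees, then the finger opening in cm, from 0 to 8.54. In form: [dx, dy, dz, ax, ay, az, jaw, dx, dy, dz, ax, ay, az, jaw, ...]. A call has 1 to 5 rows; each row is the pose to reach, as a shift and turn from the pose commanded when the call began, along the tool's axes at that moment; what a row does not reach only later rows make up. A row lasts 1/8 s, in which the tool goes at most 62.5 mm and 10.7 degrees, less where a joint would pass 70% of its speed; a pose out of reach is approached as far as the arm can. A call with a gripper value outside its range is refused whole. The fingers move at their own pace and stop on an object; "force" is the grip in N (left out, the last holds). Time passes only in rows, so rows that repeat a pose let the fingers close. It gives the time, the measured TCP pose, the force, the opening and the grip force at its end, in the units of the state.
- env.get_obs(): the state, without advancing time (a new reading comes with each control period).
- env.camera(name): name is "side" or "top" or "wrist"; returns a dict with "frame" (420x560x3 uint8, red, green, blue), "z_map" (420x560 float32, m along the optical axis (not along the pixel's ray), 0 where there is no reading), "intrinsics" (3x3 intrinsics, pixels), "R" (3x3) and "t" (3): a world point X has camera coordinates R X + t; the wrist camera has in their place "mount" (4x4, takes a point from camera to tool coordinates, whose origin is the TCP and whose axes are the flange's). Camera axes: x right, y down, z forward; pixel columns grow to the right and rows downward; lengths in m; the calibration is good to about 2 mm. A picture is of the moment at which its call begins: read the wrist's pose just before it.
- env.close_job(): hands the job in; it is judged then, once.
The state is a dict: "t": time; "q": joint angles; "dq": joint speeds; "effort": joint torques, N m; "ee_pos": TCP position; "tool_rot": TCP orientation; "ft_force": force on the tool from outside, world axes, zero at the start; "moment": the same for the moment, N m; "grip_width": finger opening in m; "grip_force": force on a finger pad.
Only numpy, scipy, OpenCV 4.12 (cv2) and the standard library are available. Lean on these libraries where they do the work, as an engineer would, in place of code of your own. Each camera call takes 0.05 s, during which the arm holds its last target. There are 200 camera calls.

### The job

The rear half of a child's take-apart balance bike leans over in its wheel tray on the bench. Slide the black transport lock away from the kickstand all the way to its end stop, then push the folded kickstand down past its centre so that it snaps fully down, and after that bring the bike upright and hold it there: finish while still holding it upright, as it falls back over if let go. Leave the other things on the bench alone.

Things in the scene. Friction and masses are not known exactly. Their poses are not given: they have to be found in the camera images.
- tray: Fixed brown wooden wheel tray, 300 x 210 x 12 mm, with two low steel rails (to 34 mm high) either side of the tyre and a steel hoop 151 mm high on its -y side on which the leaning bike rests. Origin on the bench under the tyre; x = the bike's forward direction (seat post and main-tube stub ahead, kickstand foot to the rear), y = the bike's left, the kickstand's side, z up.
- frame (a joint): Lean of the bike (rad) about a level line along the tray's x, through the tray's origin, 12 mm above the bench: 0 = upright, positive = leaning to the tray's -y, away from the kickstand's side. It starts at its stop, 0.40, and falls back there from upright when let go (about half a newton at the seat post holds it upright, 2 N lifts it from the stop); the other stop is at -0.17, where it would rest over on the kickstand.
- tip_line (a point): The point of the bike's tip line (the axis of joint frame) straight below the upright seat post, 12 mm above the bench; it is fixed to the tray and has the tray's axes.
- post_grip (a point): Point on the axis of the bare aluminium seat post, 285 mm up the bike from the tip line and 110 mm ahead of the tray's origin. The post is a 25 mm round tube along the bike's z, free for 37 mm below this point (down to a 37 mm wide collar 14 mm high) and 22 mm above it. Axes as the tray's, leaning with the bike (z along the post). The main-tube stub (32 to 38 mm thick) points ahead from the post's foot, 95 mm below this point.
- lock (a joint): Travel of the transport lock (m) along the bike's forward x. 0 to 0.008 at the start: its tongue lies over the kickstand's tail and really blocks the kickstand; 0.035 = its forward end stop, free. Friction about 1.5 N, it stays where it is left.
- lock_knob (a point): Centre of the lock's black upright grip: a block 16 mm along the bike's x, 18 mm across and 36 mm tall, tilted so that it stands vertical while the bike leans at its stop; its top is 18 mm above this point, the slide plate 15 mm below. On the kickstand's side of the bike, ahead of the kickstand pivot. Axes as the bike's: x = sliding direction.
- kickstand (a joint): Kickstand angle (rad): 0 = folded, leg to the rear and 0.15 rad above level; 1.70 = fully down (leg along the bike's -z). An over-centre spring holds it at either end: it returns below 0.85 and snaps down by itself beyond. About 2 N on the foot peg starts it.
- kick_pivot (a point): Centre of the kickstand's pivot, on the bike's left side, 60 mm from the bike's middle plane, 120 mm up the bike from the tip line and 10 mm ahead of the tray's origin. The leg is a 12 mm round rod, 95 mm long. The kickstand turns about the bike's y axis, rear end going down.
- kick_peg (a point): Centre of the kickstand's foot peg: a 14 mm thick, 40 mm long round rod across the leg's end, pointing out to the bike's left (y), this point 24 mm out from the leg. 95 mm from the pivot, measured along the leg. To fold the kickstand down, the peg is pushed from above along its arc about the pivot.
- gauge: Bystander: red metal tyre gauge, 58 mm round, 24 mm high, with a stem to 96 mm; origin under the dial's centre.
- tealight_mid (a point): Bystander: centre of a frosted glass tealight holder, 72 mm wide, 65 mm high.
- shoehorn: Bystander: steel shoehorn, 230 mm long, 40 mm wide, lying flat; origin on the bench near its middle.
- bootjack: Bystander: black plastic boot jack, about 270 x 110 x 34 mm; origin on the bench near its middle.

How it is judged:
On the way, in this order (a step that is already met when the one before it is completed fails the run):
1. the transport lock is slid to its end stop (within 3 mm) with the kickstand still folded (value of joint lock above 0.032 m and value of joint kickstand below 0.3 rad), for 0.1 s.
2. the kickstand is fully down (within 0.12 rad) before the bike is raised (value of joint kickstand above 1.58 rad and value of joint frame above 0.2 rad), for 0.1 s.
3. the bike is upright within 0.07 rad (value of joint frame between -0.07 and 0.07 rad), for 0.2 s.
At the end, for the whole second after the job is handed in: The robot's fingers still hold the bike (contact force over 0.1 N), upright within 0.07 rad and still, clear of both rests; the kickstand is fully down (within 0.12 rad) and the lock is at its end stop (within 3 mm) (all of step 3 and velocity of joint frame between -0.1 and 0.1 rad/s and value of joint kickstand above 1.58 rad and value of joint lock above 0.032 m and contact force between the fingers and frame above 0.1 N); the arm keeps its last pose, push and grip.
It fails at once if a bystander is shifted by more than 25 mm (distance of any of gauge, tealight_mid, shoehorn, bootjack from where it was at the start of the episode above 0.025 m).
It also fails if it takes over 64 s, if anything falls off the work surface, if the arm or the gripper's body presses on something with over 40 N, if the wrist force passes 120 N, or if a joint passes its speed limit or range.

## Working session

There is one attempt and no reset: what is moved stays moved. The work goes in short steps, Python scripts to look and compute and a tool call to move; the robot and the scene stay as the last step left them, time stands still between calls to the robot, and variables do not carry over. Pictures are saved under pics/ and viewed, at most 12 in all, crops included, and the job is handed in when it is done.

Besides the shell and the picture viewer there is one more tool, called after "Request:" in YAML: its name, and indented under it one key for each argument. play_rows: Moves the arm, as the interface text tells. Its arguments: {"type":"object","properties":{"steps":{"type":"array","items":{"type":"number"}},"force":{"type":"number"}},"required":["steps"]}

```bash
mkdir -p pics; ls; cat > h.py <<'E'
import numpy as np, cv2
from cell import env
from scipy.spatial.transform import Rotation as Ro
def snap(n,f=None):
    o=env.get_obs(); c=env.camera(n)
    if f: cv2.imwrite('pics/'+f,c['frame'][:,:,::-1])
    if n=='wrist':
        T=np.eye(4);T[:3,:3]=Ro.from_quat(o['tool_rot']).as_matrix();T[:3,3]=o['ee_pos']
        M=T@c['mount']; c['R']=M[:3,:3].T; c['t']=-M[:3,:3].T@M[:3,3]
    return c
def cloud(c):
    z=c['z_map'];v,u=np.mgrid[:z.shape[0],:z.shape[1]]
    r=np.stack([u,v,np.ones_like(u)],-1)@np.linalg.inv(c['intrinsics']).T
    return (r*z[...,None]-c['t'])@c['R']
E
python3 - <<'E'
from h import *
for n in('side','top'):
    c=snap(n,n+'1.png');np.savez(n+'1.npz',P=cloud(c),f=c['frame'],z=c['z_map']);print(n,c['intrinsics'].tolist(),c['R'].tolist(),c['t'])
print(env.get_obs())
E
```

```text
pics
side [[456.6835799174959, 0.0, 289.0469444896853], [0.0, 456.6835799174959, 212.1474083094537], [0.0, 0.0, 1.0]] [[-0.9824274726174917, -0.18646361738507536, 0.008220732210670666], [-0.14944861230378834, 0.7594926356123711, -0.6331161415815001], [0.11180954041082224, -0.6232192678682571, -0.7740131593396037]] [0.5667259  0.12967675 1.41387396]
top [[407.2031397677814, 0.0, 277.91731782311206], [0.0, 407.2031397677814, 206.73113170158706], [0.0, 0.0, 1.0]] [[-0.016520828713336502, -0.9994622295614759, -0.028325146047779907], [-0.9837092915892984, 0.02131913847736825, -0.17849796630623918], [0.1790058430876073, 0.024914775025800733, -0.9835324916472807]] [0.11037923 0.56786976 1.06196365]
{'t': 0.1, 'q': array([ 1.25649582,  0.6158539 , -0.01264771,  1.42474907,  0.00808553,
        1.10338641, -0.04040419]), 'dq': array([-4.24359781e-04, -6.24856900e-04, -2.34043607e-03, -2.35588669e-03,
        8.68507283e-05, -6.60359751e-05,  1.17706492e-03]), 'effort': array([ 1.65668556e-03, -4.70384431e+01,  2.60367505e-01, -1.71573043e+01,
        1.01320411e-02,  5.83287518e-03, -4.69333969e-06]), 'ee_pos': array([ 0.18431408, -0.6225275 ,  0.19943014]), 'tool_rot': array([ 9.89657772e-01,  1.43443776e-01, -1.67673818e-04, -1.16168218e-03]), 'ft_force': array([-0.31599206,  0.90900065,  0.17238324]), 'moment': array([-0.03010181,  0.02350624,  0.03375491]), 'grip_force': 0.0, 'grip_width': 0.08537319652026892}
```

View pics/side1.png

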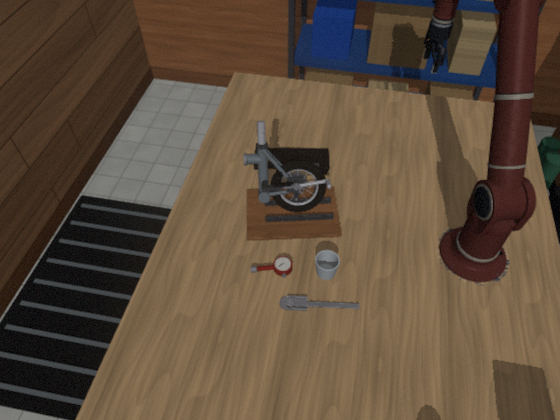

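View pics/top1.png

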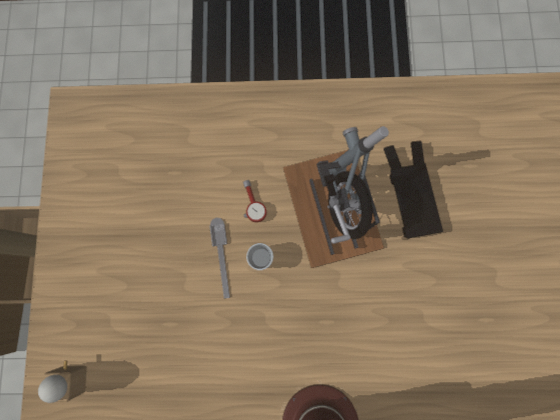

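Side: the bike's post is at about (262,130) and the kickstand peg at about (328,183). The tray centre is near (293,212). Top: the post top is at (378,138), the peg at about (341,239), and the tray's visible corners at (285,165), (312,267) and (385,250). I'll measure these next.

```bash
python3 - <<'E'
from h import *
d=np.load('top1.npz');s=np.load('side1.npz')
a=cv2.resize(d['f'][115:285,270:450],None,fx=3.3,fy=3.3,interpolation=cv2.INTER_CUBIC)
cv2.imwrite('pics/topc.png',a[:,:,::-1])
b=cv2.resize(s['f'][110:250,230:350],None,fx=4.2,fy=4.2,interpolation=cv2.INTER_CUBIC)
cv2.imwrite('pics/sidec.png',b[:,:,::-1])
P=d['P'];f=d['f'].astype(int);h=cv2.cvtColor(d['f'],cv2.COLOR_RGB2HSV)
for u,v in[(300,200),(320,240),(100,200),(378,138),(341,239),(286,167),(313,265),(383,249),(322,225)]:print(u,v,h[v,u],P[v,u].round(3))
# tray-top pixels by height
m=((P[...,2]>.006)&(P[...,2]<.018)&(d['z']>0)).astype(np.uint8);m[:, :275]=0;m[:,392:]=0;m[:130]=0;m[285:]=0
m=cv2.morphologyEx(m,cv2.MORPH_OPEN,np.ones((3,3)))
n,l,st,_=cv2.connectedComponentsWithStats(m);k=1+st[1:,4].argmax();q=P[l==k][:,:2].astype(np.float32)
r=cv2.minAreaRect(q);print(r,cv2.boxPoints(r))
E
```

```text
300 200 [ 12 114 116] [0.595 0.038 0.014]
320 240 [ 12 119 120] [ 0.48  -0.015  0.012]
100 200 [ 16  89 164] [ 0.611  0.619 -0.   ]
378 138 [120   4 122] [ 0.679 -0.131  0.281]
341 239 [120   6 128] [ 0.466 -0.053  0.174]
286 167 [ 13 120 121] [0.693 0.075 0.014]
313 265 [ 13 118 121] [0.412 0.006 0.01 ]
383 249 [ 16  88 145] [ 0.453 -0.191  0.001]
322 225 [11 91 87] [ 0.521 -0.022  0.022]
((0.5763531923294067, -0.05154334008693695), (0.3004375994205475, 0.21001285314559937), 14.045079231262207) [[ 0.40514168  0.01386805]
 [ 0.45610866 -0.1898665 ]
 [ 0.7475647  -0.11695473]
 [ 0.6965977   0.08677982]]
```

View pics/topc.png

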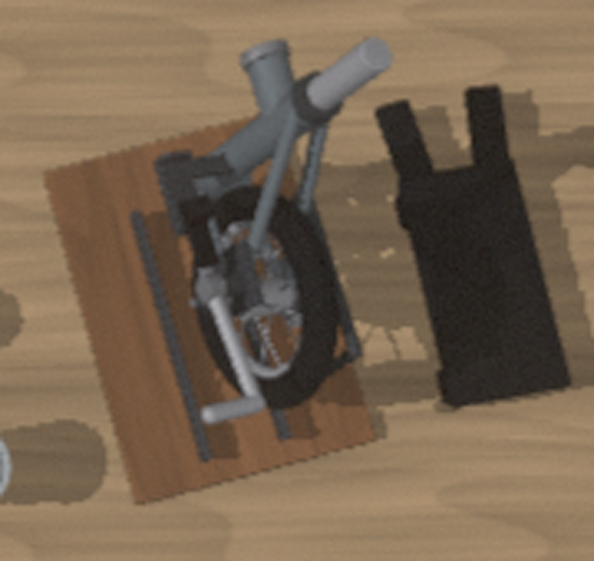

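View pics/sidec.png

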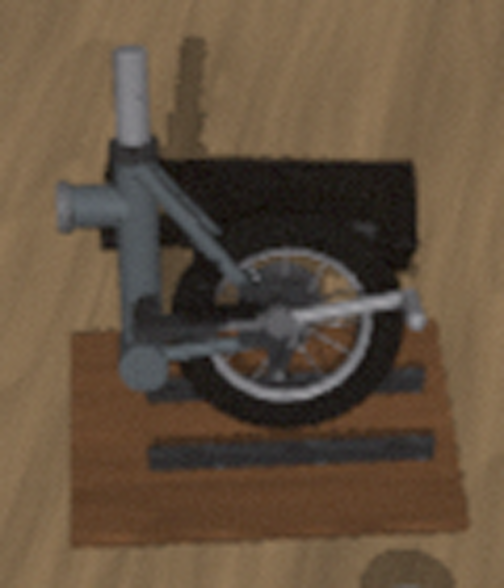

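Top crop: the knob top is near crop (173,165), the peg at (234,409) and the post top at (372,53). Side crop: the knob is at about (148,312). The tray yaw is 14°. Next I'll fit the origin and find the knob.

```bash
cat >> h.py <<'E'
yaw=np.deg2rad(14.05);X=np.array([np.cos(yaw),np.sin(yaw),0]);Y=np.array([-np.sin(yaw),np.cos(yaw),0])
O=np.array([.5535,-.057,0])
def tr(p): p=np.asarray(p)-O; return np.stack([p@X,p@Y,p[...,2]],-1)
E
python3 - <<'E'
from h import *
for n,b in(('top',(300,345,150,200)),('side',(250,300,165,205))):
    d=np.load(n+'1.npz');Q=tr(d['P']);u0,u1,v0,v1=b
    g=cv2.cvtColor(d['f'],cv2.COLOR_RGB2GRAY)
    print(n);
    for v in range(v0,v1,3):print(v,' '.join('%d:%d,%d,%d/%d'%(u,*(Q[v,u]*1000).round(),g[v,u]) for u in range(u0,u1,5)))
d=np.load('top1.npz');Q=tr(d['P'])
for u,v in[(383,131),(380,135),(385,131),(383,128),(334,240),(341,239),(348,236),(376,140)]:print(u,v,Q[v,u].round(3))
# post pixels: above the stub in the tray frame
for n in('top','side'):
    d=np.load(n+'1.npz');Q=tr(d['P'])
    m=(Q[...,2]>.245)&(Q[...,2]<.3)&(abs(Q[...,0]-.11)<.06)&(Q[...,1]<-.06)&(Q[...,1]>-.16)
    q=Q[m];print(n,len(q),q.min(0),q.max(0),np.median(q,0))
E
```

```text
top
150 300:211,40,-3/127 305:207,26,-1/129 310:203,12,-4/131 315:199,-2,-2/130 320:195,-16,-1/132 325:190,-30,2/134 330:186,-44,1/133 335:182,-58,1/137 340:179,-73,-1/137
153 300:202,42,-3/129 305:198,28,-4/132 310:193,15,2/128 315:190,0,-3/127 320:186,-14,-1/129 325:183,-28,-4/130 330:178,-42,-2/126 335:171,-54,11/112 340:166,-67,13/92
156 300:193,45,0/129 305:188,32,3/130 310:185,17,-1/133 315:182,2,-6/128 320:177,-11,-2/126 325:170,-24,9/101 330:165,-37,13/93 335:161,-50,14/98 340:123,-38,141/88
159 300:184,48,-1/130 305:181,33,-4/128 310:177,19,-6/105 315:170,6,6/102 320:165,-7,12/97 325:161,-20,12/98 330:158,-35,9/95 335:128,-30,109/92 340:116,-36,142/100
162 300:171,51,12/116 305:168,37,10/92 310:165,23,8/93 315:161,9,9/98 320:116,19,164/70 325:115,5,154/50 330:128,-18,90/72 335:114,-23,133/70 340:108,-33,142/99
165 300:163,54,10/94 305:159,40,10/93 310:155,26,13/95 315:151,12,13/98 320:111,19,151/60 325:109,7,148/62 330:107,-7,141/61 335:105,-20,135/61 340:103,-34,129/79
168 300:156,56,7/90 305:150,43,13/96 310:147,28,12/90 315:144,14,8/96 320:104,21,149/61 325:102,8,146/57 3
[... 3908 characters left out ...]
290:30,-12,51/97 295:13,-27,31/38
204 250:162,-39,11/76 255:145,-37,12/73 260:128,-37,11/74 265:112,-25,25/46 270:95,-25,24/49 275:79,-25,23/44 280:63,-4,47/25 285:47,0,51/23 290:31,-6,42/65 295:14,-8,39/138
383 131 [ 0.112 -0.113  0.294]
380 135 [ 0.105 -0.105  0.293]
385 131 [ 0.111 -0.118  0.292]
383 128 [ 0.119 -0.116  0.292]
334 240 [-0.082  0.043  0.18 ]
341 239 [-0.084  0.025  0.174]
348 236 [-0.08   0.005  0.163]
376 140 [ 0.102 -0.099  0.273]
top 262 [ 0.10031134 -0.12554734  0.245185  ] [ 0.12489164 -0.08085996  0.29869593] [ 0.10975609 -0.10028948  0.28108353]
side 172 [ 0.10098357 -0.12392106  0.24510247] [ 0.12551323 -0.07807383  0.29959775] [ 0.11300614 -0.09726199  0.27577857]
```

Request:
play_rows:
  steps: [0, 0, -5, 0, 0, 0, 4, 4, -3, -8, 0, 0, 0, 4, 8.5, -6.5, -10, 0, 0, 0, 4, 13, -10, -10, 0, 0, 0, 4, 17.5, -13.4, -10, 0, 0, 0, 4]

```text
t: 0.72
ee_pos: [0.3151, -0.4432, 0.3005]
tool_rot: [0.99, 0.143, 0.0, -0.0]
ft_force: [0.7, -0.4, -0.4]
grip_width: 0.0398
grip_force: 0.0
```

Request:
play_rows:
  steps: [4.5, -3.4, 0, 0, 0, 0, 4, 9, -6.8, 0, 0, 0, 0, 4, 13.5, -10.3, 0, 0, 0, 0, 4, 18, -13.7, 0, 0, 0, 0, 4, 22, -16.8, 0, 0, 0, 0, 4]

```text
t: 1.35
ee_pos: [0.4783, -0.2194, 0.3002]
tool_rot: [0.99, 0.144, -0.0, -0.0]
ft_force: [0.2, 0.0, 0.1]
grip_width: 0.0404
grip_force: 0.0
```

Request:
play_rows:
  steps: [4.5, -3.5, 0, 0, 0, 0, 4, 9, -7, 0, 0, 0, 0, 4, 13.5, -10.5, 0, 0, 0, 0, 4, 18.5, -14.2, 0, 0, 0, 0, 4, 18.5, -14.2, 0, 0, 0, 0, 4]

```text
t: 1.98
ee_pos: [0.6159, -0.0251, 0.2989]
tool_rot: [0.989, 0.149, -0.0, -0.003]
ft_force: [-0.3, -0.8, 0.2]
grip_width: 0.04
grip_force: 0.0
```

Request:
play_rows:
  steps: [0, 0, 0, 0, 0, -10, 4, 0, 0, 0, 0, 0, -20, 4, 0, 0, 0, 0, 0, -30, 4, 0, 0, 0, 0, 0, -40, 4, 0, 0, 0, 0, 0, -50, 4]

```text
t: 2.6
ee_pos: [0.6139, -0.0341, 0.3]
tool_rot: [0.835, 0.55, -0.001, -0.0]
ft_force: [0.6, -0.1, 0.8]
grip_width: 0.0399
grip_force: 0.0
```

Request:
play_rows:
  steps: [0, 0, 0, 0, 0, -10, 4, 0, 0, 0, 0, 0, -20, 4, 0, 0, 0, 0, 0, -30, 4, 0, 0, 0, 0, 0, -37.5, 4, 0, 0, 0, 0, 0, -37.5, 4]

```text
t: 3.22
ee_pos: [0.614, -0.0341, 0.3]
tool_rot: [0.617, 0.787, -0.001, -0.0]
ft_force: [0.1, 0.4, -0.8]
grip_width: 0.04
grip_force: 0.0
```

```bash
cat >> h.py <<'E'
def st():
    o=env.get_obs();M=Ro.from_quat(o['tool_rot']).as_matrix()
    print('t',o['t'],'tcp tray',tr(o['ee_pos']).round(4),'x,y yaw',np.degrees(np.arctan2(M[1,:2],M[0,:2])).round(2),'zaxis',M[:,2].round(3),'F',(np.array([X,Y,[0,0,1]])@o['ft_force']).round(2),'w',o['grip_width'],'gf',o['grip_force'],'q',o['q'].round(2))
E
python3 - <<'E'
from h import *
st();c=snap('wrist','w1.png');np.savez('w1.npz',P=cloud(c),f=c['frame'])
E
```

```text
t 3.225 tcp tray [0.0643 0.0075 0.3   ] x,y yaw [103.83  13.83] zaxis [-0.001 -0.    -1.   ] F [ 0.2   0.39 -0.82] w 0.040022243603494656 gf 0.0 q [ 0.35  0.54 -0.57  1.36  0.29  1.33  0.01]
```

View pics/w1.png

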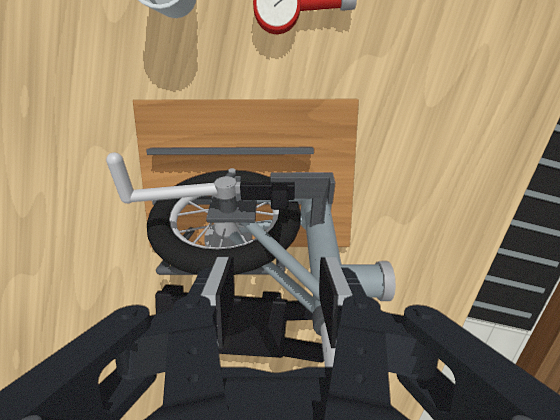

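The wrist view shows the black knob at about (284,190), its grey guide ahead at (315,190), the pivot at (228,187) and the peg at (118,177).

```bash
python3 - <<'E'
from h import *
d=np.load('w1.npz');Q=tr(d['P'])*1000
for v in range(168,220,5):print(v,' '.join('%d:%d,%d,%d'%(u,*Q[v,u].round()) for u in range(236,340,8)))
m=(Q[...,2]>181)&(Q[...,2]<196)&(abs(Q[...,0]-66)<30)&(abs(Q[...,1]-10)<20);m[:,:236]=0
q=Q[m];print(len(q),np.percentile(q,[2,50,98],axis=0).round(1))
for u,v in[(118,165),(118,177),(123,190),(228,184)]:print(Q[v,u].round())
E
```

```text
168 236:8,12,13 244:20,12,13 252:31,11,12 260:42,11,12 268:53,11,12 276:64,11,11 284:75,11,12 292:86,11,12 300:98,11,13 308:109,11,11 316:120,11,12 324:131,11,12 332:142,11,14
173 236:11,8,35 244:22,8,35 252:32,8,37 260:43,8,34 268:53,4,13 276:64,26,150 284:72,27,151 292:80,26,150 300:88,27,151 308:96,26,150 316:104,26,150 324:112,26,150 332:119,26,151
178 236:17,11,89 244:22,2,40 252:33,3,42 260:43,3,45 268:54,4,49 276:64,23,157 284:72,22,156 292:80,23,157 300:88,23,157 308:95,22,155 316:103,22,154 324:111,22,156 332:118,23,158
183 236:25,16,149 244:34,18,160 252:41,18,159 260:49,18,157 268:57,18,158 276:64,19,162 284:72,18,160 292:80,18,158 300:88,17,154 308:96,17,154 316:104,17,151 324:111,17,153 332:117,19,164
188 236:24,11,150 244:34,14,160 252:41,14,160 260:49,14,161 268:57,14,160 276:64,19,185 284:72,18,184 292:80,14,160 300:88,12,151 308:96,11,150 316:104,12,151 324:112,11,151 332:118,14,162
193 236:24,6,148 244:33,8,159 252:41,8,158 260:49,8,158 268:57,8,158 276:64,16,193 284:71,16,193 292:80,8,158 300:88,6,149 308:96,6,148 316:104,6,149 324:113,6,148 332:119,8,160
198 236:2
[... 391 characters left out ...]
136 252:39,-13,136 260:41,-47,10 268:52,-46,12 276:64,2,191 284:71,2,192 292:83,-22,104 300:99,-47,11 308:102,-23,99 316:106,-12,141 324:114,-12,140 332:145,-47,12
213 236:23,-16,145 244:31,-16,145 252:39,-16,145 260:41,-54,12 268:55,-30,97 276:64,-28,102 284:73,-25,112 292:82,-25,115 300:92,-29,101 308:101,-27,106 316:106,-18,139 324:115,-18,138 332:145,-54,12
218 236:24,-19,151 244:32,-19,151 252:40,-19,151 260:41,-61,13 268:52,-62,12 276:64,-32,110 284:73,-29,121 292:82,-29,121 300:92,-33,108 308:100,-31,114 316:107,-24,137 324:115,-24,135 332:128,-32,112
378 [[ 60.    1.1 184. ]
 [ 67.1  10.6 192. ]
 [ 74.9  18.5 193.7]]
[-76.  39. 179.]
[-79.  27. 176.]
[-79.  14. 170.]
[ 17.  16. 153.]
```

Request:
play_rows:
  steps: [0.2, 0.3, 4, 0, 0, 0, 4, 0.2, 0.3, 8, 0, 0, 0, 4, 0.2, 0.3, 11, 0, 0, 0, 4, 0.2, 0.3, 13.3, 0, 0, 0, 4, 0.2, 0.3, 13.3, 0, 0, 0, 4]

```text
t: 3.9
ee_pos: [0.6154, -0.0309, 0.1656]
tool_rot: [0.616, 0.787, -0.002, -0.002]
ft_force: [0.3, -1.3, 0.8]
grip_width: 0.0397
grip_force: 0.0
```

Request:
play_rows:
  steps: [0, 0, 0, 0, 0, 0, 1.0, 0, 0, 0, 0, 0, 0, 1.0, 0, 0, 0, 0, 0, 0, 1.0, 0, 0, 0, 0, 0, 0, 1.0, 0, 0, 0, 0, 0, 0, 1.0]
  force: 20

```text
t: 4.53
ee_pos: [0.6171, -0.0302, 0.1677]
tool_rot: [0.616, 0.788, 0.0, 0.0]
ft_force: [-0.8, 0.0, -0.7]
grip_width: 0.0099
grip_force: 0.0
```

Request:
play_rows:
  steps: [0, 0.5, 0, 0, 0, 0, 1.0, 0, 1, 0, 0, 0, 0, 1.0, 0, 1.5, 0, 0, 0, 0, 1.0, 0, 2, 0, 0, 0, 0, 1.0, 0, 2.4, 0, 0, 0, 0, 1.0]

```text
t: 5.15
ee_pos: [0.6407, -0.0242, 0.1674]
tool_rot: [0.616, 0.788, 0.0, -0.0]
ft_force: [0.5, -0.1, -0.1]
grip_width: 0.0099
grip_force: 0.0
```

```bash
python3 - <<'E'
from h import *
st();c=snap('wrist');np.savez('w2.npz',P=cloud(c),f=c['frame']);Q=tr(cloud(c))*1000
E
```

```text
t 5.15 tcp tray [0.0925 0.0106 0.1674] x,y yaw [103.99  13.99] zaxis [-0.  0. -1.] F [ 0.42 -0.19 -0.13] w 0.009932210678438969 gf 0.0 q [ 0.3   0.68 -0.53  1.48  0.37  1.08 -0.06]
```

```bash
python3 - <<'E'
import numpy as np,cv2
cv2.imwrite('pics/w2.png',np.load('w2.npz')['f'][:,:,::-1])
E
```

```text
(no output)
```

View pics/w2.png

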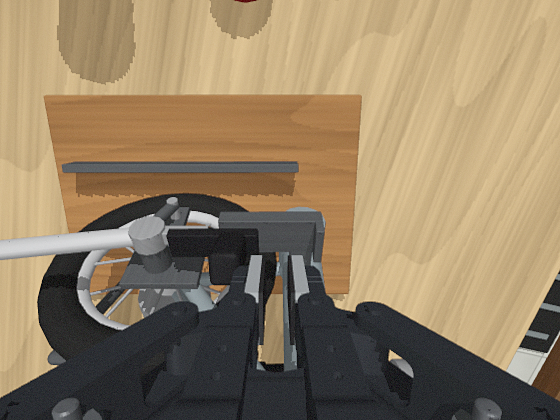

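The knob was missed: it sits at about (232,262) while the fingers are at (275,300). I'll check for an offset in the points.

```bash
python3 - <<'E'
from h import *
Q=tr(np.load('w2.npz')['P'])*1000
for v in range(205,340,9):print(v,' '.join('%d:%d,%d,%d'%(u,*Q[v,u].round()) for u in range(200,330,9)))
c=snap('top');Q=tr(cloud(c))*1000
m=(Q[...,2]>180)&(Q[...,2]<196)&(abs(Q[...,0]-66)<25)&(abs(Q[...,1]-10)<20);q=Q[m];print(len(q),np.percentile(q,[2,50,98],axis=0).round())
c=snap('side');Q=tr(cloud(c))*1000;cv2.imwrite('pics/s2.png',cv2.resize(c['frame'][90:240,220:350],None,fx=4,fy=4)[:,:,::-1])
for v in range(168,195,3):print(v,' '.join('%d:%d,%d,%d'%(u,*Q[v,u].round()) for u in range(255,300,4)))
E
```

```text
205 200:21,3,40 209:30,4,42 218:39,4,44 227:47,4,45 236:56,4,44 245:61,-4,14 254:70,-4,13 263:79,-4,13 272:89,-4,12 281:98,-4,13 290:107,-4,12 299:116,-4,13 308:125,-4,13 317:135,-4,11 326:144,-4,12
214 200:22,-4,45 209:30,-4,45 218:39,-3,49 227:63,26,151 236:69,26,150 245:74,26,151 254:80,26,150 263:85,26,151 272:90,26,150 281:96,26,150 290:101,26,150 299:106,26,151 308:112,26,151 317:117,26,150 326:144,-14,12
223 200:13,-24,12 209:31,-11,51 218:58,22,154 227:64,22,154 236:69,22,155 245:74,22,155 254:80,22,155 263:85,22,156 272:90,22,156 281:96,22,156 290:101,22,155 299:106,22,155 308:112,22,155 317:116,23,159 326:145,-24,12
232 200:49,18,159 209:54,18,159 218:59,18,160 227:64,18,160 236:70,18,160 245:75,18,159 254:80,18,160 263:93,82,341 272:90,16,153 281:96,15,152 290:101,16,153 299:107,16,153 308:112,16,153 317:116,20,164 326:145,-34,11
241 200:49,13,160 209:53,12,159 218:62,18,175 227:67,19,176 236:71,18,175 245:75,14,164 254:80,12,160 263:85,9,150 272:90,9,151 281:96,9,149 290:101,9,150 299:107,9,150 308:113,8,148 317:117,13,160 326:146,-44,12
250 200:47,5,156 209:53,6,157 218:
[... 3119 characters left out ...]
38
183 255:144,-139,5 259:127,-33,118 263:114,-12,140 267:102,-7,144 271:90,-39,109 275:78,4,156 279:66,21,173 283:54,7,158 287:42,12,161 291:29,8,157 295:17,7,155 299:3,-13,132
186 255:145,-131,-2 259:128,-30,108 263:115,8,149 267:102,9,149 271:90,10,149 275:78,19,158 279:66,20,159 283:54,21,159 287:42,17,154 291:30,17,153 295:18,16,151 299:6,16,151
189 255:144,-102,15 259:129,-33,90 263:115,24,152 267:103,25,153 271:91,27,154 275:79,25,151 279:67,25,150 283:49,-102,9 287:41,-5,116 291:28,-7,113 295:18,21,143 299:6,20,142
192 255:144,-88,16 259:129,-24,85 263:116,-12,98 267:103,-14,96 271:91,-13,96 275:78,-7,102 279:66,-8,101 283:53,-9,98 287:41,-3,104 291:28,-3,103 295:16,2,109 299:4,8,115
```

View pics/s2.png

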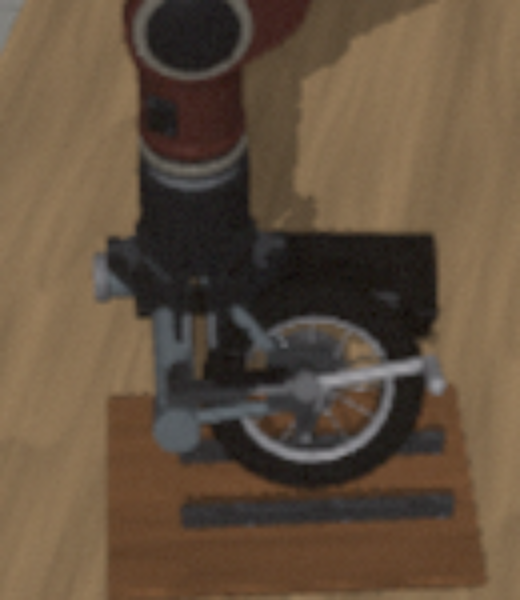

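The finger ends sit at z≈0.200 while the reported TCP is 0.167. The real tips are therefore about 33 mm behind the TCP, and they passed over the knob, which did not move. I'll go back and descend 3 cm further.

Request:
play_rows:
  steps: [0, 0, -0.8, 0, 0, 0, 4, 0, -1.2, -0.8, 0, 0, 0, 4, 0, -2.5, -0.8, 0, 0, 0, 4, 0, -2.5, -0.8, 0, 0, 0, 4, 0, -2.5, -0.8, 0, 0, 0, 4]

```text
t: 5.92
ee_pos: [0.6162, -0.0306, 0.1758]
tool_rot: [0.616, 0.788, 0.0, 0.0]
ft_force: [0.1, -0.4, 0.0]
grip_width: 0.0401
grip_force: 0.0
```

Request:
play_rows:
  steps: [0, 0, 1, 0, 0, 0, 4, 0, 0, 2, 0, 0, 0, 4, 0, 0, 3, 0, 0, 0, 4, 0, 0, 3.8, 0, 0, 0, 4, 0, 0, 3.8, 0, 0, 0, 4]

```text
t: 6.55
ee_pos: [0.6155, -0.0305, 0.1365]
tool_rot: [0.616, 0.788, -0.001, -0.001]
ft_force: [0.5, -0.9, -0.6]
grip_width: 0.0401
grip_force: 0.0
```

Request:
play_rows:
  steps: [0, 0, 0, 0, 0, 0, 1.0, 0, 0, 0, 0, 0, 0, 1.0, 0, 0, 0, 0, 0, 0, 1.0, 0, 0, 0, 0, 0, 0, 1.0, 0, 0, 0, 0, 0, 0, 1.0]
  force: 20

```text
t: 7.18
ee_pos: [0.6163, -0.0303, 0.138]
tool_rot: [0.616, 0.788, 0.0, 0.0]
ft_force: [0.4, 0.7, 1.9]
grip_width: 0.0158
grip_force: 23.9
```

Gripped at 15.8 mm. Now I'll slide forward.

Request:
play_rows:
  steps: [0, 0.5, 0, 0, 0, 0, 1.0, 0, 1, 0, 0, 0, 0, 1.0, 0, 1.5, 0, 0, 0, 0, 1.0, 0, 2, 0, 0, 0, 0, 1.0, 0, 2.4, 0, 0, 0, 0, 1.0]

```text
t: 7.8
ee_pos: [0.6401, -0.0244, 0.138]
tool_rot: [0.616, 0.788, 0.0, 0.0]
ft_force: [-1.2, -0.4, 5.7]
grip_width: 0.0155
grip_force: 24.3
```

Request:
play_rows:
  steps: [0, 0.3, 0, 0, 0, 0, 1.0, 0, 0.6, 0, 0, 0, 0, 1.0, 0, 0.9, 0, 0, 0, 0, 1.0, 0, 1.2, 0, 0, 0, 0, 1.0, 0, 1.2, 0, 0, 0, 0, 1.0]

```text
t: 8.43
ee_pos: [0.6459, -0.023, 0.1379]
tool_rot: [0.616, 0.788, -0.005, -0.004]
ft_force: [-13.0, -2.4, 13.7]
grip_width: 0.0155
grip_force: 25.3
```

```bash
python3 -c "
from h import *
st()"
```

```text
t 8.425 tcp tray [0.0979 0.0106 0.1379] x,y yaw [103.97  13.97] zaxis [-0.012 -0.004 -1.   ] F [-13.19   0.83  13.65] w 0.015500255009046624 gf 25.312245190143585 q [ 0.28  0.72 -0.51  1.49  0.39  1.05 -0.08]
```

Request:
play_rows:
  steps: [0, -0.5, 0, 0, 0, 0, 4, 0, -0.5, 0, 0, 0, 0, 4, 0, -0.5, -3, 0, 0, 0, 4, 0, -0.5, -7, 0, 0, 0, 4, 0, -0.5, -7.5, 0, 0, 0, 4]

```text
t: 9.05
ee_pos: [0.6488, -0.0221, 0.2156]
tool_rot: [0.616, 0.788, 0.003, 0.003]
ft_force: [0.4, 0.0, -0.3]
grip_width: 0.0401
grip_force: 0.0
```

```bash
python3 - <<'E'
from h import *
st();c=snap('wrist');Q=tr(cloud(c))*1000
m=(Q[...,2]>181)&(Q[...,2]<196)&(abs(Q[...,0]-90)<40)&(abs(Q[...,1]-10)<20)
q=Q[m];print(len(q),np.percentile(q,[2,50,98],axis=0).round(1))
m=(Q[...,2]>150)&(Q[...,2]<190)&(abs(Q[...,0]+84)<14)&(abs(Q[...,1]-25)<25);q=Q[m];print(len(q),np.percentile(q,[2,50,98],axis=0).round(1) if len(q) else '')
E
```

```text
t 9.05 tcp tray [0.1009 0.0107 0.2156] x,y yaw [103.99  13.99] zaxis [ 0.007  0.001 -1.   ] F [ 0.42 -0.06 -0.26] w 0.04009188389915705 gf 0.0 q [ 0.3   0.65 -0.54  1.4   0.34  1.18 -0.04]
729 [[ 90.6   2.  182.2]
 [ 98.2  11.8 192. ]
 [105.8  18.6 193.6]]
1328 [[-83.1   1.8 160.6]
 [-75.1  21.7 170.2]
 [-71.   45.8 178.3]]
```

Request:
play_rows:
  steps: [0.4, -4.5, 0, 0, 0, 0, 0, 0.8, -9, 0, 0, 0, 0, 0, 1.2, -13.5, 0, 0, 0, 0, 0, 1.7, -18, 1, 0, 0, 0, 0, 1.7, -18, 3, 0, 0, 0, 0]

```text
t: 9.72
ee_pos: [0.4636, -0.0511, 0.1814]
tool_rot: [0.616, 0.788, -0.002, -0.001]
ft_force: [0.9, -0.5, -0.4]
grip_width: -0.0001
grip_force: 0.0
```

Request:
play_rows:
  steps: [0, 0, 0, 0, 0, 0, 0, 0, 0, 0, 0, 0, 0, 0, 0, 0, 0, 0, 0, 0, 0]

```text
t: 10.1
ee_pos: [0.4683, -0.0497, 0.1829]
tool_rot: [0.616, 0.788, 0.001, 0.0]
ft_force: [0.2, 0.4, -0.3]
grip_width: 0.0001
grip_force: 0.0
```

```bash
python3 - <<'E'
from h import *
st();c=snap('wrist','w3.png');Q=tr(cloud(c))*1000
m=(Q[...,2]>150)&(Q[...,2]<190)&(abs(Q[...,0]+84)<20)&(abs(Q[...,1]-30)<25);q=Q[m];print(len(q),np.percentile(q,[2,50,98],axis=0).round(1) if len(q) else '')
E
```

```text
t 10.1 tcp tray [-0.0809  0.0278  0.1829] x,y yaw [104.01  14.01] zaxis [ 0.001  0.001 -1.   ] F [ 0.29  0.29 -0.29] w 8.537955598800991e-05 gf 0.0 q [ 0.48  0.41 -0.59  1.94  0.29  0.88 -0.01]
1154 [[-87.1   9.9 159.5]
 [-80.   34.8 176.8]
 [-65.3  49.2 181.9]]
```

View pics/w3.png

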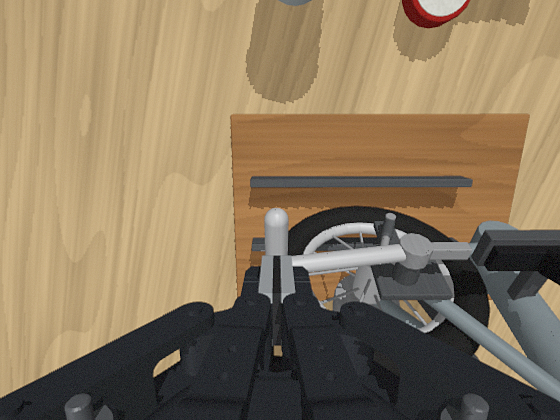

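The closed fingers are right above the peg (rod tip at (277,213), fingers at (277,275)). I'll push along the arc.

Request:
play_rows:
  steps: [0, 0, 2.5, 0, 0, 0, 0, 0.2, 0, 4, 0, 0, 0, 0, 0.3, -0.1, 5.3, 0, 0, 0, 0, 0.8, 0, 6.5, 0, 0, 0, 0, 1.2, 0.1, 7.5, 0, 0, 0, 0]

```text
t: 10.78
ee_pos: [0.4665, -0.0378, 0.1073]
tool_rot: [0.616, 0.788, 0.001, 0.001]
ft_force: [1.8, -0.4, 2.3]
grip_width: 0.0
grip_force: 1.2
```

Request:
play_rows:
  steps: [0.4, 0.4, 1, 0, 0, 0, 0, 0.8, 0.8, 2, 0, 0, 0, 0, 1.2, 1.6, 3, 0, 0, 0, 0, 1.6, 2.3, 3.8, 0, 0, 0, 0, 2.1, 3.4, 5, 0, 0, 0, 0]

```text
t: 11.4
ee_pos: [0.4935, -0.0092, 0.0567]
tool_rot: [0.616, 0.788, -0.0, -0.0]
ft_force: [1.5, -0.5, 0.0]
grip_width: 0.0001
grip_force: 0.0
```

```bash
python3 - <<'E'
from h import *
st();c=snap('wrist','w4.png');Q=tr(cloud(c))*1000
c=snap('side');cv2.imwrite('pics/s4.png',cv2.resize(c['frame'][90:240,220:350],None,fx=4,fy=4)[:,:,::-1])
E
```

```text
t 11.4 tcp tray [-0.0466  0.0609  0.0567] x,y yaw [103.98  13.98] zaxis [-0.001 -0.    -1.   ] F [ 1.38 -0.86  0.02] w 9.52477874407638e-05 gf 0.0 q [ 0.28  0.62 -0.45  2.01  0.46  0.6  -0.24]
```

View pics/s4.png

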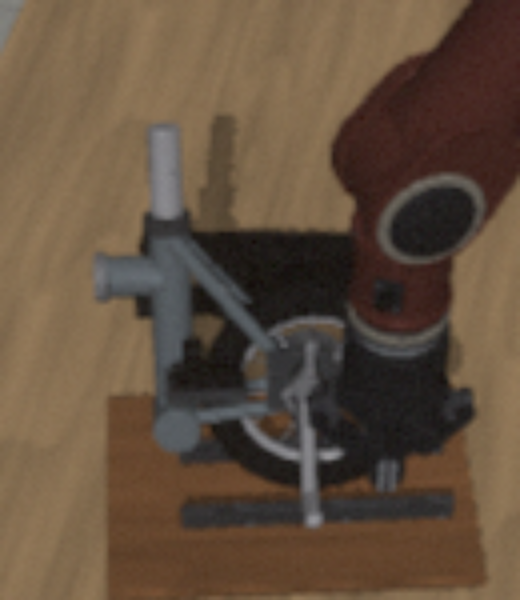

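The kickstand leg is fully down, vertical in the crop at (310,450). The bike is still leaning. Next is the seat post.

Request:
play_rows:
  steps: [0.5, 0, -5, 0, 0, 0, 0, 0.5, 0, -11, 0, 0, 0, 2, 0.5, 0, -17, 0, 0, 0, 5, 0.5, 0, -23, 0, 0, 0, 5, 0.5, 0, -28, 0, 0, 0, 5]

```text
t: 12.12
ee_pos: [0.4919, -0.0047, 0.3401]
tool_rot: [0.616, 0.788, 0.0, 0.001]
ft_force: [1.2, 0.2, 0.8]
grip_width: 0.0502
grip_force: 0.0
```

Request:
play_rows:
  steps: [-4, 4, 0, 0, 0, 0, 5, -8, 8, 0, 0, 0, 0, 5, -13, 12, 0, 0, 0, 0, 5, -17.6, 15.8, 0, 0, 0, 0, 5, -17.6, 15.8, 0, 0, 0, 0, 5]

```text
t: 12.75
ee_pos: [0.6894, -0.142, 0.3319]
tool_rot: [0.618, 0.786, -0.002, -0.002]
ft_force: [-1.0, -0.1, -0.4]
grip_width: 0.0502
grip_force: 0.0
```

Request:
play_rows:
  steps: [0, 0, 0, 0, 0, 0, 5, 0, 0, 0, 0, 0, 0, 5]

```text
t: 13.0
ee_pos: [0.6873, -0.1356, 0.3391]
tool_rot: [0.615, 0.789, 0.0, 0.0]
ft_force: [0.5, 0.1, 1.4]
grip_width: 0.0497
grip_force: 0.0
```

```bash
python3 - <<'E'
from h import *
st();c=snap('wrist','w5.png')
for c in(c,snap('side')):
    Q=tr(cloud(c))*1000
    m=(Q[...,2]>250)&(Q[...,2]<303)&(abs(Q[...,0]-111)<17)&(abs(Q[...,1]+111)<30);q=Q[m];print(len(q),np.percentile(q,[2,50,98],axis=0).round(1) if len(q) else '')
E
```

```text
t 13.0 tcp tray [ 0.1107 -0.1087  0.3391] x,y yaw [104.12  14.12] zaxis [ 0.001  0.    -1.   ] F [ 0.46 -0.03  1.36] w 0.04970180131004748 gf 0.0 q [ 0.4   0.68 -0.56  0.98  0.34  1.56  0.19]
2022 [[ 102.1 -124.1  251.8]
 [ 113.3 -102.9  288.6]
 [ 124.9  -86.1  298.9]]
156 [[ 101.4 -122.8  251.9]
 [ 112.9  -98.3  278.5]
 [ 125.   -85.4  297.9]]
```

View pics/w5.png

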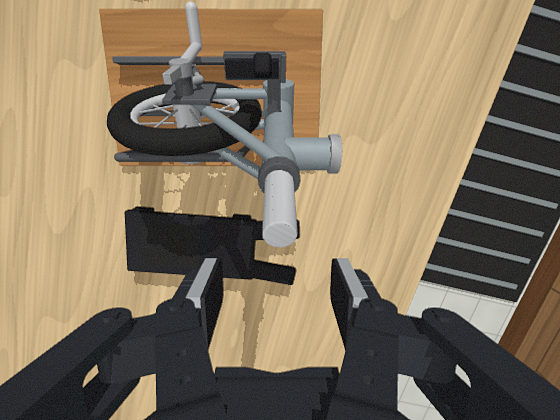

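The post's top is at (280,232), centred between the fingers. The lock is forward at (262,65) and the peg is down. I'll descend and grip.

Request:
play_rows:
  steps: [-0.2, 0.2, 3, 0, 0, 0, 5, -0.2, 0.2, 6, 0, 0, 0, 5, -0.2, 0.2, 8.5, 0, 0, 0, 5, -0.2, 0.2, 10.5, 0, 0, 0, 5, -0.2, 0.2, 10.5, 0, 0, 0, 5]

```text
t: 13.72
ee_pos: [0.689, -0.1385, 0.2317]
tool_rot: [0.615, 0.788, -0.001, -0.001]
ft_force: [-0.3, -0.3, 0.5]
grip_width: 0.0498
grip_force: 0.0
```

Request:
play_rows:
  steps: [0, 0, 0, 0, 0, 0, 2, 0, 0, 0, 0, 0, 0, 2, 0, 0, 0, 0, 0, 0, 2, 0, 0, 0, 0, 0, 0, 2, 0, 0, 0, 0, 0, 0, 2]
  force: 25

```text
t: 14.35
ee_pos: [0.6904, -0.1386, 0.2346]
tool_rot: [0.616, 0.788, 0.0, 0.001]
ft_force: [-2.8, 0.1, 6.6]
grip_width: 0.0244
grip_force: 26.0
```

```bash
python3 -c "
from h import *
st()"
```

```text
t 14.35 tcp tray [ 0.1129 -0.1124  0.2346] x,y yaw [103.99  13.99] zaxis [ 0.001 -0.    -1.   ] F [-2.66  0.73  6.65] w 0.024441491752810643 gf 26.048932671546936 q [ 0.42  0.73 -0.55  1.18  0.37  1.33  0.15]
```

Request:
play_rows:
  steps: [1.35, 0, -0.53, 0, 0, 0, 2, 2.73, 0, -1, 0, 0, 0, 2, 4.13, 0, -1.39, 0, 0, 0, 2, 5.55, 0, -1.72, 0, 0, 0, 2, 6.98, 0, -1.97, 0, 0, 0, 2]

```text
t: 14.98
ee_pos: [0.6731, -0.0696, 0.2533]
tool_rot: [0.615, 0.788, -0.0, 0.0]
ft_force: [-2.0, -3.7, 5.5]
grip_width: 0.0243
grip_force: 26.7
```

Request:
play_rows:
  steps: [1.4, 0, -0.18, 0, 0, 0, 2, 2.7, 0, -0.28, 0, 0, 0, 2, 3.8, 0, -0.33, 0, 0, 0, 2, 4.35, 0, -0.33, 0, 0, 0, 2, 4.35, 0, -0.33, 0, 0, 0, 2]

```text
t: 15.6
ee_pos: [0.6622, -0.0264, 0.2559]
tool_rot: [0.615, 0.789, 0.0, -0.001]
ft_force: [-2.7, -2.1, 4.9]
grip_width: 0.0241
grip_force: 27.5
```

Request:
play_rows:
  steps: [0, 0, 0, 0, 0, 0, 2, 0, 0, 0, 0, 0, 0, 2, 0, 0, 0, 0, 0, 0, 2, 0, 0, 0, 0, 0, 0, 2, 0, 0, 0, 0, 0, 0, 2]

```text
t: 16.23
ee_pos: [0.6624, -0.027, 0.2559]
tool_rot: [0.615, 0.788, 0.0, -0.001]
ft_force: [-2.9, -2.3, 5.4]
grip_width: 0.0243
grip_force: 27.5
```

```bash
python3 - <<'E'
from h import *
st()
for n in('wrist','side','top'):
    c=snap(n,'e_%s.png'%n);Q=tr(cloud(c))*1000
    for lo,hi in((180,215),(225,262)):
        m=(Q[...,2]>lo)&(Q[...,2]<hi)&(abs(Q[...,0]-111)<19)&(abs(Q[...,1])<60);q=Q[m];print(n,lo,len(q),np.percentile(q,[2,50,98],axis=0).round(1) if len(q) else '')
E
```

```text
t 16.225 tcp tray [0.1129 0.0027 0.2559] x,y yaw [104.07  14.07] zaxis [-0.001  0.002 -1.   ] F [-3.41 -1.53  5.39] w 0.024304953531669546 gf 27.470906674861908 q [ 0.3   0.65 -0.56  1.28  0.34  1.3  -0.01]
wrist 180 474 [[101.1  10.6 181. ]
 [117.5  16.1 205.1]
 [129.5  17.2 214.6]]
wrist 225 1827 [[ 96.4  -4.1 226.1]
 [110.3  12.9 251.8]
 [129.1  19.3 260.6]]
side 180 92 [[ 93.9   6.4 182. ]
 [112.7  15.1 199.4]
 [128.4  20.3 214.8]]
side 225 131 [[ 96.3  -5.8 226. ]
 [111.3  13.8 247.1]
 [128.1  22.1 260.6]]
top 180 41 [[ 95.9  -6.5 181.8]
 [107.5  15.2 201.7]
 [128.9  19.2 213.3]]
top 225 99 [[ 95.    1.9 225.6]
 [103.1  13.7 249. ]
 [126.9  20.3 256.9]]
```

View pics/e_wrist.png

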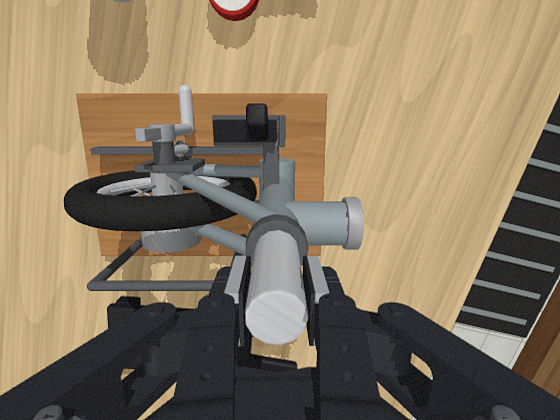

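The bike is upright: the post axis is within about 2 mm of the mid-plane. The kickstand is down at (185,105), the lock is forward at (258,120), and the grip is firm at 27 N. Handing in.

```bash
python3 -c "
from cell import env
print(env.close_job())"
```

```text
the job is handed in; nothing more can be done
None
```

I handed the job in with the lock slid to its forward end stop, the kickstand fully down and the bike held upright in the gripper; no verdict was returned, so I can't confirm it passed.

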